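Seat the drill template on the nameplate jig

ROBOT

A 7-joint arm with a two-finger parallel gripper is mounted at the origin on the work surface. World frame = base frame: x ahead of the robot, y to its left, z up, the work surface at z = 0. Lengths are in m, angles in rad, forces in N, time in s.
With the tool pointing down it reaches from about 0.4 to 0.85 m from the base axis. Payload 10.4 kg.
Tool frame: the origin (TCP) lies on the centre line of the jaws, within the pads' length; the fingertips stand 8 mm ahead of it and the grasp point (between the pads) lies 11 mm behind it (manip.tip_extent is the distance from the TCP to the fingertips, in m); z points along the fingers, y is the line along which they close (so a half turn about z gives the same grasp; the last joint's range is limited). The gripper opens to 87 mm and grips with 3 to 60 N. Pads are 19 mm wide; open, the fingers measure 117 mm over their backs; the gripper's body (75 mm by 190 mm) begins 51 mm behind the grasp point.
Start: joints at [1.298, 0.332, -0.065, 1.46, 0.022, 1.35, -0.088], TCP at [0.155, -0.606, 0.231] pointing down, gripper open.
Joint ranges: [-2.6, 2.6], [-0.5, 2.12], [-1.47, 1.34], [0.16, 2.42], [-1.27, 4.41], [0.06, 2.06], [-2.6, 2.6]. Speed limits (rad/s): [2.22, 2.22, 2.79, 2.79, 3.14, 3.14, 3.14].

INTERFACE

Orientations are given as a 3x3 rotation matrix whose columns are the frame's x, y, z axes.
In Python, from rig import sense, optics, close_job, manip gives the robot as it stands.
- The arm moves only by the tool apply_moves, never from a script. Its argument "commands" is a list that holds one entry, the list of rows, each a list of 7 numbers: the shift along the tool's x, y, z each as a share of 0.5 m, from -1 to 1, then the turn, a rotation vector about the tool's x, y, z each as a share of 60 degrees, from -1 to 1, then the closure, from -1 (fully open) to 1 (shut). In form: [[[x, y, z, rx, ry, rz, claw], ...]]. A call has 1 to 5 rows; each row is the pose to reach, as a shift and turn from the pose commanded when the call began, along the tool's axes at that moment; what a row does not reach only later rows make up. A row lasts 1/8 s, in which the tool goes at most 62.5 mm and 10.7 degrees, less where a joint would pass 70% of its speed; a pose out of reach is approached as far as the arm can. A call with a number of a shift or a turn outside -1 to 1 is refused whole. A call with a gripper value outside its range is refused whole. The fingers move at their own pace and stop on an object; the grip force is fixed at half the most. Time passes only in rows, so rows that repeat a pose let the fingers close. It gives the time, the measured TCP pose, the force, the opening and the grip force at its end, in the units of the state.
- sense(): the state, without advancing time (a new reading comes with each control period).
- optics.read_camera(name): name is "scene" or "top"; returns (picture, depth): 384x512x3 uint8, blue, green, red; 384x512 float32, m along the optical axis (not along the pixel's ray), 0 where there is no reading.
- optics.calibration(name): a dict with "K" (3x3 intrinsics, pixels), "pose" (4x4, takes a point from camera to world coordinates). Camera axes: x right, y down, z forward; pixel columns grow to the right and rows downward; lengths in m; the calibration is good to about 2 mm. A picture is of the moment at which its call begins. calibration takes no time and is no camera call.
- close_job(): hands the job in; it is judged then, once.
The state is a dict: "clock": time; "joint_pos": joint angles; "qd": joint speeds; "joint_efforts": joint torques, N m; "ee_pos": TCP position; "tool_rot": TCP orientation; "ft_force": force on the tool from outside, world axes, zero at the start; "ft_torque": the same for the moment, N m; "width": opening from 0.0 (shut) to 1.0 (fully open); "grip_force": force on a finger pad.
Only numpy, scipy, OpenCV 4.12 (cv2) and the standard library are available. Lean on these libraries where they do the work, as an engineer would, in place of code of your own. Each camera call takes 0.05 s, during which the arm holds its last target. There are 200 camera calls.

TASK

Pick up the longer drill template (the plate whose two holes are as far apart as the jig's dowels) by its upright handle and lower it over the etched nameplate, with both taper dowels through its two holes, until it lies flat on the jig board. Do not let it fall from above the dowels, leave it free there, and leave the shorter template where it is.

Things in the scene. Friction and masses are not known exactly. Their poses are not given: they have to be found in the camera images.
- template_grip (a point): Longer drill template: loose aluminium plate 170x80x6 mm, 0.3 kg, flat on the table; two 28 mm through holes 110 mm apart on its long centre line; in the middle an upright black bar handle 36 mm long (along x), 16 thick (y), its top 56 above the underside. Point: on the handle's axis, 34 above the underside. x runs along the plate through both holes, y across, z up. Same either way round.
- jig_seat (a point): Jig: fixed plywood board 220x130x18 mm, brass nameplate set in flush. Point: on its top face midway between two upright steel dowels, which stand 55 mm either side along x. Dowels: 20 mm diameter at the foot, from 6 mm up tapering to 6 mm at the tip, 35 mm above the board. y across, z up. Seated, the longer template's point is 34 mm above this one, with 4 mm play; tapers guide it from 10 mm off.
- short_template_grip (a point): Shorter drill template, to be left alone: a like aluminium plate with the same handle, but 124x80x6 mm and its two 28 mm holes only 72 mm apart, so it does not fit the dowels. Point and axes as on the longer one.
Things that resemble listed ones, but are neither listed nor needed, are in the scene too. Leave any orange look-alike of the part that bears template_grip alone.

How it is judged:
On the way:
1. the longer template is held level over the jig, both holes lined up with the dowels, its underside more than 28 mm above the board (z of template_grip in the frame of jig_seat above 0.062 m and horizontal distance between template_grip and jig_seat below 0.015 m and angle between the x axis of template_grip and the x axis of jig_seat, either way round below 0.2 rad), for 0.1 s.
At the end, for the whole second after the job is handed in: The longer template lies flat on the jig board with both dowels through its holes (its handle point within 12 mm of the middle of the dowels, within 4 mm of seated height and 10 degrees in line, tilted under 3.4 degrees) and is at rest; the shorter template is within 30 mm of where it began (z of template_grip in the frame of jig_seat between 0.028 and 0.038 m and horizontal distance between template_grip and jig_seat below 0.012 m and angle between the x axis of template_grip and the x axis of jig_seat, either way round below 0.175 rad and angle between template_grip's own z axis and vertical below 0.06 rad and linear speed of template below 0.02 m/s and distance of short_template_grip from where it was at the start of the episode below 0.03 m); the robot touches nothing.
It fails at once if the longer template is let go above the dowels and falls onto them (not held while its underside is more than 33 mm above the board) (z of template_grip in the frame of jig_seat above 0.067 m and horizontal distance between template_grip and jig_seat below 0.05 m and contact force between the fingers and template below 0.05 N).
It fails at once if the shorter template is moved by more than 30 mm (distance of short_template_grip from where it was at the start of the episode above 0.03 m).
It also fails if it takes over 43 s, if anything falls off the work surface, if the arm or the gripper's body presses on something with over 40 N, if the wrist force passes 120 N, or if a joint passes its speed limit or range.

## Working session

There is one attempt and no reset: what is moved stays moved. The work goes in short steps, Python scripts to look and compute and a tool call to move; the robot and the scene stay as the last step left them, time stands still between calls to the robot, and variables do not carry over. Pictures are saved under pics/ and viewed, at most 10 in all, crops included, and the job is handed in when it is done.

Besides the shell and the picture viewer there is one more tool, called after "Call:" as name([rows], argument=value, ...), one row to a line, values as JSON. apply_moves: Moves the arm, as the interface text tells. Its arguments: {"type":"object","properties":{"commands":{"type":"array","items":{"type":"array","items":{"type":"array","items":{"type":"number"}}}}},"required":["commands"]}

```bash
mkdir -p pics
python3 - <<'E'
from rig import sense, optics, manip
import cv2,numpy as np
s=sense();print(s)
for n in("scene","top"):
    im,d=optics.read_camera(n);cv2.imwrite(f"pics/{n}0.png",im);np.save(f"pics/{n}0.npy",d)
    c=optics.calibration(n);print(n,c["K"].round(1).tolist(),c["pose"].round(3).tolist())
E
```

```text
{'clock': 0.0, 'joint_pos': array([ 1.29842566,  0.3328863 , -0.06472031,  1.46099968,  0.02157505,
        1.34986376, -0.08848697]), 'qd': array([ 3.82694585e-04,  3.08277519e-04,  6.99039165e-04, -1.55932876e-05,
       -1.38287963e-03, -1.74090334e-04, -1.23565446e-04]), 'joint_efforts': array([ 1.19652213e-03, -6.23260117e+01,  2.51956517e-02, -3.89889908e+01,
       -6.13663718e-02,  3.97461955e-02,  1.69077803e-04]), 'ee_pos': array([ 0.15440555, -0.60522176,  0.22971709]), 'tool_rot': array([[ 9.68957023e-01,  2.47228901e-01, -3.97736704e-04],
       [ 2.47229218e-01, -9.68956001e-01,  1.40762910e-03],
       [-3.73827719e-05, -1.46226424e-03, -9.99998930e-01]]), 'ft_force': array([-0.16277631, -0.29905516,  0.68022664]), 'ft_torque': array([ 0.00733242, -0.01616003,  0.03403577]), 'grip_force': 0.0, 'width': 0.9985529638598449}
scene [[377.7, 0.0, 254.9], [0.0, 377.7, 187.9], [0.0, 0.0, 1.0]] [[-0.781, 0.494, -0.382, 0.839], [0.624, 0.609, -0.49, 0.45], [-0.009, -0.621, -0.784, 0.713], [0.0, 0.0, 0.0, 1.0]]
top [[437.5, 0.0, 256.0], [0.0, 437.5, 192.8], [0.0, 0.0, 1.0]] [[0.021, -0.985, 0.169, 0.312], [-1.0, -0.021, -0.0, 0.021], [0.004, -0.169, -0.986, 1.106], [0.0, 0.0, 0.0, 1.0]]
```

View pics/top0.png

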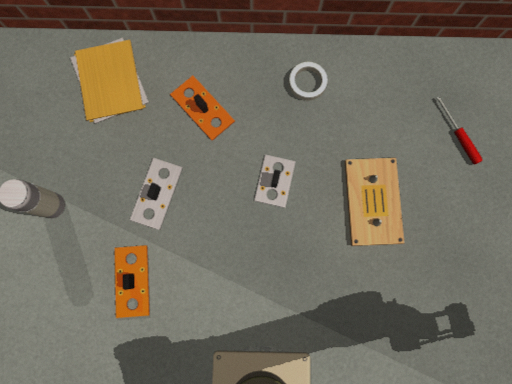

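View pics/scene0.png

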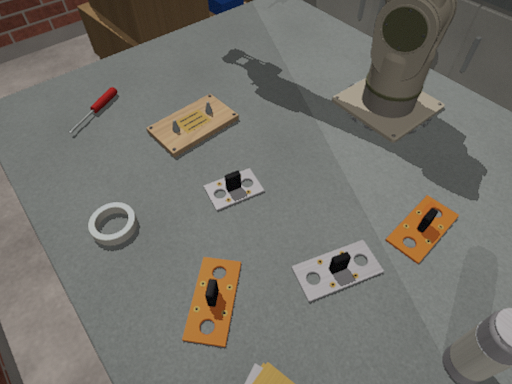

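The top view shows the long silver template at about (157,193), the short one at (276,181) and the jig at (375,201), with dowels near (373,179) and (377,222). The orange look-alikes are at (202,107) and (131,281). The scene view agrees.

```bash
cat > h.py <<'E'
import cv2,numpy as np
from rig import sense, optics
def world(n,d,K=None):
    c=optics.calibration(n);K=c["K"];P=c["pose"]
    v,u=np.indices(d.shape);p=np.stack([(u-K[0,2])/K[0,0]*d,(v-K[1,2])/K[1,1]*d,d],-1)
    return p@P[:3,:3].T+P[:3,3]
def ray(n,uv,z):
    c=optics.calibration(n);K=c["K"];P=c["pose"]
    uv=np.atleast_2d(uv);r=np.c_[(uv-[K[0,2],K[1,2]])/[K[0,0],K[1,1]],np.ones(len(uv))]@P[:3,:3].T
    return P[:3,3]+r*((z-P[2,3])/r[:,2])[:,None]
def blobs(mask,amin=5):
    n,l,st,ce=cv2.connectedComponentsWithStats(mask.astype(np.uint8))
    return [(st[i,4],ce[i],l==i) for i in range(1,n) if st[i,4]>=amin]
def rect(n,m,z):
    c,_=cv2.findContours(m.astype(np.uint8),cv2.RETR_EXTERNAL,cv2.CHAIN_APPROX_NONE);c=max(c,key=cv2.contourArea)
    w=ray(n,c[:,0].astype(float),z)[:,:2]
    (cx,cy),(a,b),t=cv2.minAreaRect((w*1000).astype(np.float32))
    if a<b:a,b,t=b,a,t+90
    return np.round([cx,cy,a,b,(t+90)%180-90],1)
E
python3 - <<'E'
from h import *
for n,boxes in (("top",{"long":(120,150,195,240),"short":(245,145,305,215),"jig":(335,148,415,255)}),("scene",{"long":(285,235,390,305),"short":(195,160,270,215),"jig":(140,85,245,160)})):
    im=cv2.imread(f"pics/{n}0.png");d=np.load(f"pics/{n}0.npy");W=world(n,d)
    hsv=cv2.cvtColor(im,cv2.COLOR_BGR2HSV)
    for k,(x0,y0,x1,y1) in boxes.items():
        box=np.zeros(d.shape,bool);box[y0:y1,x0:x1]=1
        if k=="jig": m=box&(hsv[...,1]>70)&(hsv[...,2]>80);z=.018
        else: m=box&(hsv[...,2]>140)&(hsv[...,1]<60);z=.006
        m=cv2.morphologyEx(m.astype(np.uint8),cv2.MORPH_OPEN,np.ones((2,2)))
        print(n,k,rect(n,m,z))
        for a,c,b in blobs(box&(W[...,2]>.03)&(d>0),3):
            p=W[b]*1000;print("  high",a,c.round(1),p.mean(0).round(1),p[:,2].max().round(1),cv2.minAreaRect(p[:,:2].astype(np.float32)))
        if k!="jig":
            hull=cv2.convexHull(cv2.findNonZero(m));f=np.zeros(d.shape,np.uint8);cv2.fillConvexPoly(f,hull,1)
            for a,c,b in blobs((f>0)&(m==0),20): print("  dark",a,c.round(1),(ray(n,c,.003)*1000).round(1))
E
```

```text
top long [492.7 273.3 171.2  80.6 -17. ]
  high 133 [153.  190.3] [493.7 272.6  51.7] 60.6 ((494.6673278808594, 273.8489685058594), (16.897865295410156, 35.67726135253906), 74.99928283691406)
  dark 96 [164.7 173.9] [[545.4 256.8   3. ]]
  dark 343 [150.2 191.9] [[497.7 291.1   3. ]]
  dark 22 [170.1 187.5] [[510.3 240.9   3. ]]
  dark 22 [163.1 206.9] [[459.7 256.1   3. ]]
  dark 99 [149.5 214.2] [[440.3 289.3   3. ]]
top short [531.8 -29.9 124.2  80.9 -12.2]
  high 102 [275.8 177.3] [531.9 -27.   54.6] 60.1 ((533.9678955078125, -27.267032623291016), (15.701595306396484, 35.328487396240234), 78.41860961914062)
  dark 533 [271.7 180.6] [[533.9 -18.8   3. ]]
  dark 21 [288. 174.] [[552.1 -60.6   3. ]]
  dark 21 [283.9 193.3] [[501.3 -50.4   3. ]]
top jig [ 482.7 -279.2  220.7  131.     3.5]
  high 36 [374.3 177.5] [ 539.4 -272.2   41.9] 56.9 ((539.2237548828125, -272.0646057128906), (15.61686897277832, 10.39121150970459), 45.80707931518555)
  high 37 [378.  221.3] [ 430.3 -278.5   42. ] 54.5 ((430.6805419921875, -278.4607849121094), (15.449399948120117, 10.30146598815918), 15.05183410
[... 386 characters left out ...]
3. ]]
  dark 26 [333.3 285.3] [[526.  297.6   3. ]]
scene short [568.1 -28.8  80.6  55.   78.1]
  high 190 [232.  177.6] [537.  -21.9  48.6] 59.2 ((535.3308715820312, -25.190645217895508), (18.284595489501953, 35.52045822143555), 81.70559692382812)
  dark 552 [237.8 187.4] [[523.7 -20.9   3. ]]
  dark 87 [220.4 194. ] [[567.9 -30.7   3. ]]
scene jig [ 488.1 -262.6  220.8  140.6    3.3]
  high 45 [207.5 106.2] [ 433.3 -276.6   39.9] 55.4 ((432.60906982421875, -277.03924560546875), (11.802087783813477, 16.098758697509766), 47.39070129394531)
  high 46 [174.3 124.5] [ 542.9 -269.6   40.6] 55.4 ((542.5668334960938, -270.0976867675781), (12.737619400024414, 13.666884422302246), 34.81582260131836)
```

```bash
cat >> h.py <<'E'
def row(target,yaw=None):
    s=sense();R=s["tool_rot"];a=np.degrees(np.arctan2(R[1,0],R[0,0]))
    d=R.T@(np.array(target)-s["ee_pos"])/.5
    out=[s["clock"],s["ee_pos"].round(4).tolist(),"yaw",round(a,2),"row",d.round(4).tolist()]
    if yaw is not None:
        c,t=np.cos(np.radians(yaw)),np.sin(np.radians(yaw))
        T=np.array([[c,t,0],[t,-c,0],[0,0,-1]])
        out.append((cv2.Rodrigues(R.T@T)[0][:,0]/np.radians(60)).round(4).tolist())
    print(*out)
E
python3 -c "
from h import *
row((.37,-.42,.25),62.3)"
```

```text
0.1 [0.1544, -0.6053, 0.2298] yaw 14.31 row [0.5094, -0.2525, -0.04] [-0.0012, -0.0005, -0.7998]
```

Call:
apply_moves([
  [[0.51, -0.25, -0.04, 0, 0, -0.8, -1], [0.51, -0.25, -0.04, 0, 0, -0.8, -1], [0.51, -0.25, -0.04, 0, 0, -0.8, -1], [0.51, -0.25, -0.04, 0, 0, -0.8, -1], [0.51, -0.25, -0.04, 0, 0, -0.8, -1]],
])

```text
clock: 0.72
ee_pos: [0.3733, -0.4187, 0.2507]
tool_rot: [[0.458, 0.889, 0.001], [0.889, -0.458, 0.0], [0.001, 0.0, -1.0]]
ft_force: [-0.0, -0.2, 0.3]
width: 1.002
grip_force: 0.0
```

```bash
python3 -c "
from h import *
row((.49,-.13,.25),112)"
```

```text
0.725 [0.3733, -0.4187, 0.2507] yaw 62.75 row [0.6202, -0.0568, 0.0018] [0.0005, -0.0004, -0.8208]
```

Call:
apply_moves([
  [[0.62, -0.06, 0, 0, 0, -0.82, -1], [0.62, -0.06, 0, 0, 0, -0.82, -1], [0.62, -0.06, 0, 0, 0, -0.82, -1], [0.62, -0.06, 0, 0, 0, -0.82, -1], [0.62, -0.06, 0, 0, 0, -0.82, -1]],
])

```text
clock: 1.35
ee_pos: [0.4884, -0.1319, 0.2505]
tool_rot: [[-0.369, 0.929, -0.0], [0.929, 0.369, -0.001], [-0.001, -0.0, -1.0]]
ft_force: [0.4, -0.9, 0.1]
width: 1.002
grip_force: 0.0
```

```bash
python3 -c "
from h import *
row((.493,.16,.22),162.9)"
```

```text
1.35 [0.4884, -0.1319, 0.2505] yaw 111.67 row [0.5392, 0.2241, 0.0606] [-0.0005, 0.0004, -0.8538]
```

Call:
apply_moves([
  [[0.54, 0.22, 0.06, 0, 0, -0.85, -1], [0.54, 0.22, 0.06, 0, 0, -0.85, -1], [0.54, 0.22, 0.06, 0, 0, -0.85, -1], [0.54, 0.22, 0.06, 0, 0, -0.85, -1], [0.54, 0.22, 0.06, 0, 0, -0.85, -1]],
])

```text
clock: 1.98
ee_pos: [0.4911, 0.1607, 0.2203]
tool_rot: [[-0.955, 0.295, 0.0], [0.295, 0.955, 0.0], [0.0, 0.0, -1.0]]
ft_force: [1.0, -0.8, -0.1]
width: 1.0
grip_force: 0.0
```

```bash
python3 -c "
from h import *
row((.494,.276,.10),162.9)"
```

```text
1.975 [0.4911, 0.1607, 0.2203] yaw 162.84 row [0.0626, 0.2221, 0.2406] [0.0001, -0.0, -0.001]
```

Call:
apply_moves([
  [[0.06, 0.22, 0.1, 0, 0, 0, -1], [0.06, 0.22, 0.24, 0, 0, 0, -1], [0.06, 0.22, 0.24, 0, 0, 0, -1], [0.06, 0.22, 0.24, 0, 0, 0, -1]],
])

```text
clock: 2.48
ee_pos: [0.4938, 0.2728, 0.097]
tool_rot: [[-0.954, 0.299, -0.006], [0.299, 0.954, -0.001], [0.005, -0.003, -1.0]]
ft_force: [-0.5, -0.4, 0.0]
width: 1.003
grip_force: 0.0
```

Run:
```python
from h import *
for n in ("scene","top"):
    im,d=optics.read_camera(n)
    if n=="scene": a=im[180:330,260:420]
    else: b=im[130:280,80:240]
cv2.imwrite("pics/g1.png",cv2.resize(np.hstack([a,b]),None,fx=2.5,fy=2.5))
row((.494,.276,.025),162.9)
```

```text
2.575 [0.4963, 0.2719, 0.1006] yaw 162.47 row [0.0069, 0.0065, 0.1513] [-0.0004, -0.0004, -0.0072]
```

View pics/g1.png

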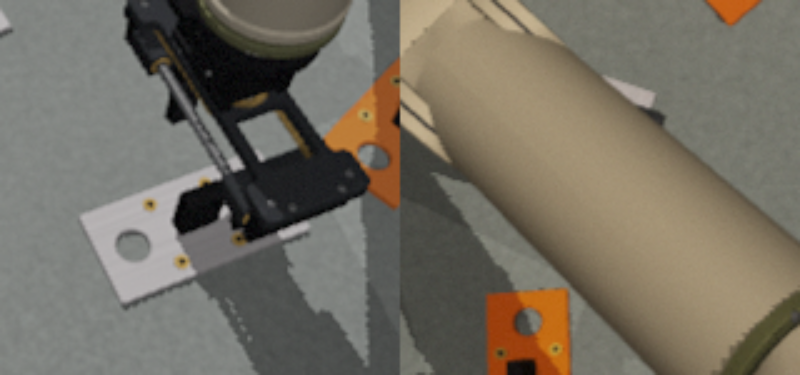

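The scene crop (left) shows the open jaws above the handle, on either side of it across the plate. The arm hides the template in the top view (right). I'll descend and grip.

Call:
apply_moves([
  [[0.005, 0.006, 0.06, 0, 0, -0.005, -1], [0.005, 0.006, 0.12, 0, 0, -0.005, -1], [0.005, 0.006, 0.15, 0, 0, -0.005, -1], [0.005, 0.006, 0.15, 0, 0, -0.005, -1]],
])

```text
clock: 3.08
ee_pos: [0.495, 0.2752, 0.0259]
tool_rot: [[-0.955, 0.297, 0.0], [0.297, 0.955, -0.0], [-0.0, -0.0, -1.0]]
ft_force: [-0.5, 0.6, 1.1]
width: 0.999
grip_force: 0.0
```

Call:
apply_moves([
  [[0, 0, 0, 0, 0, 0, 1], [0, 0, 0, 0, 0, 0, 1], [0, 0, 0, 0, 0, 0, 1], [0, 0, 0, 0, 0, 0, 1], [0, 0, 0, 0, 0, 0, 1]],
])

```text
clock: 3.7
ee_pos: [0.4945, 0.2761, 0.0256]
tool_rot: [[-0.955, 0.295, 0.0], [0.295, 0.955, -0.0], [-0.0, -0.0, -1.0]]
ft_force: [-1.1, -0.0, -0.4]
width: 0.514
grip_force: 0.0
```

Call:
apply_moves([
  [[0, 0, 0, 0, 0, 0, 1], [0, 0, 0, 0, 0, 0, 1], [0, 0, 0, 0, 0, 0, 1], [0, 0, 0, 0, 0, 0, 1], [0, 0, 0, 0, 0, 0, 1]],
])

```text
clock: 4.32
ee_pos: [0.4945, 0.2761, 0.0255]
tool_rot: [[-0.955, 0.296, 0.0], [0.296, 0.955, 0.0], [-0.0, 0.0, -1.0]]
ft_force: [0.4, -0.1, -0.3]
width: 0.184
grip_force: 30.0
```

Gripped: the opening is 16 mm and the grip force 30 N. Lifting now.

Call:
apply_moves([
  [[0, 0, -0.05, 0, 0, 0, 1], [0, 0, -0.12, 0, 0, 0, 1], [0, 0, -0.2, 0, 0, 0, 1], [0, 0, -0.28, 0, 0, 0, 1], [0, 0, -0.32, 0, 0, 0, 1]],
])

```text
clock: 4.95
ee_pos: [0.4948, 0.2763, 0.1872]
tool_rot: [[-0.955, 0.296, 0.002], [0.296, 0.955, 0.0], [-0.002, 0.001, -1.0]]
ft_force: [-0.3, 0.9, -3.2]
width: 0.182
grip_force: 30.0
```

Run:
```python
from h import *
row((.52,.05,.19),163)
row((.484,-.278,.13),183.4)
im,d=optics.read_camera("scene");cv2.imwrite("pics/lift.png",im[100:384,150:500])
```

```text
4.95 [0.4948, 0.2763, 0.1872] yaw 162.81 row [-0.1819, -0.4176, -0.0057] [0.0009, 0.0015, -0.0031]
4.95 [0.4948, 0.2763, 0.1872] yaw 162.81 row [-0.3068, -1.0657, 0.1139] [0.0006, 0.0016, -0.3431]
```

View pics/lift.png

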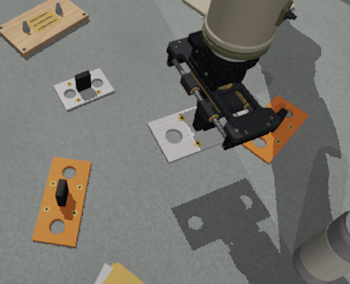

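The crop shows the template held level in the jaws, with a free hole at about (174,136) in the crop and its shadow below on the table. I'll carry it across.

Call:
apply_moves([
  [[-0.03, -0.07, 0, 0, 0, 0, 1], [-0.07, -0.17, 0, 0, 0, 0, 1], [-0.11, -0.27, 0, 0, 0, 0, 1], [-0.15, -0.36, 0, 0, 0, 0, 1], [-0.18, -0.42, 0, 0, 0, 0, 1]],
])

```text
clock: 5.62
ee_pos: [0.5178, 0.0456, 0.184]
tool_rot: [[-0.955, 0.298, -0.002], [0.298, 0.955, -0.001], [0.002, -0.002, -1.0]]
ft_force: [0.1, 1.2, -2.8]
width: 0.181
grip_force: 30.0
```

Run:
```python
from h import *
row((.50,-.16,.19),183)
```

```text
5.625 [0.5178, 0.0456, 0.184] yaw 162.66 row [-0.0886, -0.4032, -0.0116] [-0.0012, -0.0017, -0.339]
```

Call:
apply_moves([
  [[-0.015, -0.07, 0, 0, 0, -0.06, 1], [-0.035, -0.16, 0, 0, 0, -0.14, 1], [-0.055, -0.25, 0, 0, 0, -0.22, 1], [-0.075, -0.34, 0, 0, 0, -0.3, 1], [-0.09, -0.4, 0, 0, 0, -0.34, 1]],
])

```text
clock: 6.25
ee_pos: [0.501, -0.1581, 0.1839]
tool_rot: [[-0.998, -0.056, -0.002], [-0.056, 0.998, 0.0], [0.002, 0.0, -1.0]]
ft_force: [0.1, 0.7, -2.8]
width: 0.184
grip_force: 30.0
```

Run:
```python
from h import *
row((.484,-.278,.13),183.4)
```

```text
6.25 [0.501, -0.1581, 0.1839] yaw -176.81 row [0.047, -0.2375, 0.1078] [0.0002, -0.0021, -0.0035]
```

Call:
apply_moves([
  [[0.01, -0.05, 0, 0, 0, 0, 1], [0.025, -0.13, 0.03, 0, 0, 0, 1], [0.04, -0.2, 0.07, 0, 0, 0, 1], [0.047, -0.237, 0.1, 0, 0, 0, 1], [0.047, -0.237, 0.1, 0, 0, 0, 1]],
])

```text
clock: 6.88
ee_pos: [0.4843, -0.2754, 0.1336]
tool_rot: [[-0.999, -0.054, -0.003], [-0.054, 0.999, 0.002], [0.003, 0.002, -1.0]]
ft_force: [-0.1, 0.5, -2.3]
width: 0.181
grip_force: 30.0
```

Run:
```python
from h import *
row((.484,-.278,.13),183.4)
out=[]
for n,(x0,y0,x1,y1) in (("scene",(110,50,270,180)),("top",(320,130,480,260))):
    im,d=optics.read_camera(n);cv2.imwrite(f"pics/{n}1.png",im);np.save(f"pics/{n}1.npy",d);out.append(im[y0:y1,x0:x1])
cv2.imwrite("pics/j1.png",cv2.resize(np.hstack(out),None,fx=2.5,fy=2.5))
```

```text
6.875 [0.4843, -0.2754, 0.1336] yaw -176.89 row [0.0008, -0.0052, 0.0071] [0.0021, -0.0024, -0.0048]
```

View pics/j1.png

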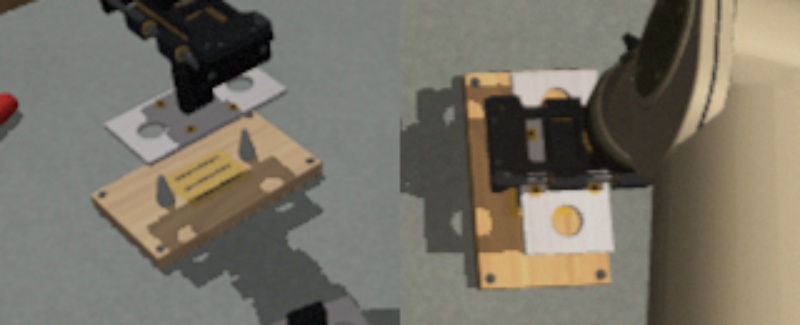

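The scene crop (left) shows the level plate above the jig, with holes near (171,102) and (206,83) and dowel tips near (176,120) and (208,101) in full-image pixels. In the top crop (right), one hole lies at about (547,218)/2.5 within the crop, with wood visible through it. Next I'll measure the offset in the scene view, where any calibration bias cancels.

Run:
```python
from h import *
n="scene";im=cv2.imread("pics/scene1.png");d=np.load("pics/scene1.npy");W=world(n,d);hsv=cv2.cvtColor(im,cv2.COLOR_BGR2HSV)
top=cv2.imread("pics/top1.png");dt=np.load("pics/top1.npy");Wt=world("top",dt)
m=np.zeros(d.shape,bool);m[95:140,150:230]=1
k=m&(hsv[...,1]<60)&(W[...,2]>.022)&(W[...,2]<.065)
for a,c,b in blobs(k,12):
    v,u=np.nonzero(b);t=v<=v.min()+1
    p=W[b]*1000;hi=p[p[:,2]>45]
    print("dowel",a,"tip px",u[t].mean().round(1),v.min(),"->",(ray(n,[u[t].mean(),v.min()],.053)*1000).round(1),"centroid@35",(ray(n,c,.018+.014)*1000).round(1),p[:,2].max().round(1),hi.mean(0).round(1))
# plate
for nm,WW,I,bx in (("scene",W,im,(145,70,235,120)),("top",Wt,top,(350,150,420,240))):
    b=np.zeros(d.shape,bool);b[bx[1]:bx[3],bx[0]:bx[2]]=1
    pl=b&(WW[...,2]>.098)&(WW[...,2]<.122)
    print(nm,"plate z",np.median(WW[pl][:,2]).round(4),pl.sum())
    hull=cv2.convexHull(cv2.findNonZero(pl.astype(np.uint8)));f=np.zeros(d.shape,np.uint8);cv2.fillConvexPoly(f,hull,1)
    hl=(f>0)&(WW[...,2]<.09)
    for a,c,bb in blobs(hl,25): print("  hole",a,c.round(1),(ray(nm,c,.111)*1000).round(1))
```

```text
dowel 48 tip px 207.5 102 -> [[ 431.1 -277.2   53. ]] centroid@35 [[ 431.3 -277.9   32. ]] 55.1 [ 432.1 -276.2   50.7]
dowel 53 tip px 174.0 120 -> [[ 540.1 -271.9   53. ]] centroid@35 [[ 541.4 -271.3   32. ]] 52.1 [ 542.1 -270.4   49.5]
scene plate z 0.1148 1097
  hole 37 [205.3  83.7] [[ 429.4 -278.7  111. ]]
  hole 43 [170. 102.] [[ 539.4 -272.3  111. ]]
top plate z 0.1159 1327
  hole 27 [381.7 167.3] [[ 549.3 -271.2  111. ]]
  hole 110 [386.4 217.6] [[ 431.5 -278.5  111. ]]
```

Call:
apply_moves([
  [[-0.003, 0.002, 0.03, 0, 0, 0, 1], [-0.003, 0.002, 0.07, 0, 0, 0, 1], [-0.003, 0.002, 0.1, 0, 0, 0, 1], [-0.003, 0.002, 0.11, 0, 0, 0, 1], [-0.003, 0.002, 0.11, 0, 0, 0, 1]],
])

```text
clock: 7.6
ee_pos: [0.4869, -0.2739, 0.0802]
tool_rot: [[-0.998, -0.056, -0.0], [-0.056, 0.998, 0.0], [0.0, 0.0, -1.0]]
ft_force: [0.3, -0.9, -1.7]
width: 0.183
grip_force: 30.0
```

Run:
```python
from h import *
row((.4853,-.2745,.0445),183.3)
n="scene";im,d=optics.read_camera(n);cv2.imwrite("pics/j2.png",cv2.resize(im[70:160,120:260],None,fx=5,fy=5));W=world(n,d)
```

```text
7.6 [0.4869, -0.2739, 0.0802] yaw -176.78 row [0.0032, -0.001, 0.0715] [0.0004, -0.0003, -0.0014]
```

View pics/j2.png

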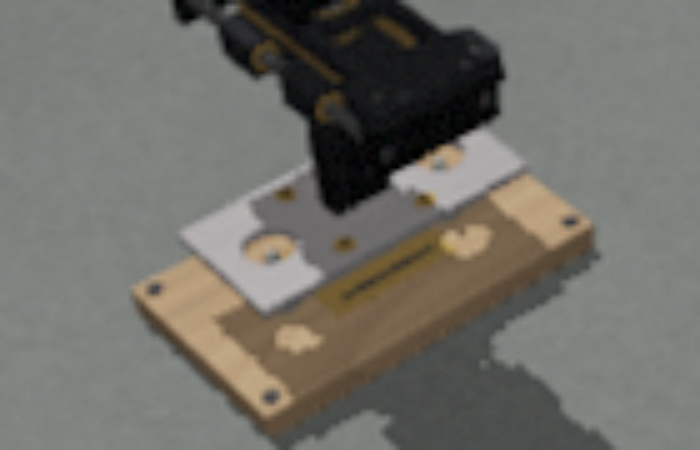

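The crop shows both dowel tips inside their holes, at about (270,255) and (440,163). Lowering the rest of the way slowly.

Call:
apply_moves([
  [[0.002, 0, 0.015, 0, 0, 0, 1], [0.002, 0, 0.03, 0, 0, 0, 1], [0.002, 0, 0.045, 0, 0, 0, 1], [0.002, 0, 0.06, 0, 0, 0, 1], [0.002, 0, 0.06, 0, 0, 0, 1]],
])

```text
clock: 8.28
ee_pos: [0.4855, -0.2739, 0.0498]
tool_rot: [[-0.998, -0.056, -0.001], [-0.056, 0.998, 0.001], [0.001, 0.001, -1.0]]
ft_force: [-0.5, -0.3, -2.9]
width: 0.183
grip_force: 30.0
```

Run:
```python
from h import *
row((.4853,-.2745,.0435),183.3)
```

```text
8.275 [0.4855, -0.2739, 0.0498] yaw -176.78 row [0.0005, -0.0012, 0.0126] [0.0007, -0.0008, -0.0014]
```

No contact force so far, and about 6 mm remain.

Call:
apply_moves([
  [[0, 0, 0.004, 0, 0, 0, 1], [0, 0, 0.008, 0, 0, 0, 1], [0, 0, 0.011, 0, 0, 0, 1], [0, 0, 0.013, 0, 0, 0, 1], [0, 0, 0.013, 0, 0, 0, 1]],
])

```text
clock: 8.9
ee_pos: [0.4859, -0.2741, 0.044]
tool_rot: [[-0.998, -0.056, 0.0], [-0.056, 0.998, -0.0], [-0.0, -0.0, -1.0]]
ft_force: [-0.6, -0.7, -2.3]
width: 0.18
grip_force: 30.0
```

Call:
apply_moves([
  [[0, 0, 0.002, 0, 0, 0, 1], [0, 0, 0.002, 0, 0, 0, -0.2], [0, 0, 0.002, 0, 0, 0, -0.2], [0, 0, 0.002, 0, 0, 0, -0.2], [0, 0, 0.002, 0, 0, 0, -0.2]],
])

```text
clock: 9.52
ee_pos: [0.486, -0.2741, 0.0431]
tool_rot: [[-0.998, -0.056, 0.0], [-0.056, 0.998, -0.0], [-0.0, -0.0, -1.0]]
ft_force: [0.5, 0.1, -0.4]
width: 0.538
grip_force: 0.0
```

Call:
apply_moves([
  [[0, 0, 0, 0, 0, 0, -0.2], [0, 0, 0, 0, 0, 0, -0.2], [0, 0, 0, 0, 0, 0, -0.2], [0, 0, 0, 0, 0, 0, -0.2]],
])

```text
clock: 10.02
ee_pos: [0.4859, -0.2741, 0.0431]
tool_rot: [[-0.998, -0.056, 0.0], [-0.056, 0.998, -0.0], [-0.0, -0.0, -1.0]]
ft_force: [0.2, -0.3, 0.4]
width: 0.601
grip_force: 0.0
```

Released with the force at zero. Retreating upward.

Call:
apply_moves([
  [[0, 0, -0.04, 0, 0, 0, -0.2], [0, 0, -0.12, 0, 0, 0, -0.2], [0, 0, -0.22, 0, 0, 0, -0.2], [0, 0, -0.3, 0, 0, 0, -0.2], [0, 0, -0.32, 0, 0, 0, -0.2]],
])

```text
clock: 10.65
ee_pos: [0.4873, -0.2744, 0.2073]
tool_rot: [[-0.998, -0.056, 0.004], [-0.056, 0.998, -0.003], [-0.004, -0.003, -1.0]]
ft_force: [0.8, -0.2, -0.2]
width: 0.601
grip_force: 0.0
```

Run:
```python
from h import *
n="scene";im,d=optics.read_camera(n);cv2.imwrite("pics/end.png",cv2.resize(im[60:220,110:290],None,fx=3.3,fy=3.3));W=world(n,d)
b=np.zeros(d.shape,bool);b[85:160,140:245]=1
hsv=cv2.cvtColor(im,cv2.COLOR_BGR2HSV)
m=b&(hsv[...,1]<40)&(hsv[...,2]>90)&(W[...,2]>.015)&(W[...,2]<.032)
p=W[m];A=np.c_[p[:,:2]-p[:,:2].mean(0),np.ones(len(p))];q=np.linalg.lstsq(A,p[:,2],rcond=None)[0]
print(m.sum(),"tilt",q[:2].round(3),"z",q[2].round(4),rect(n,m,.024));print(sense()["ft_force"].round(1),sense()["ee_pos"])
```

```text
966 tilt [-0.     0.003] z 0.0245 [ 487.2 -271.3  171.5   84.7    3.2]
[-0.1 -1.  -0. ] [ 0.48702998 -0.27440026  0.20674151]
```

View pics/end.png

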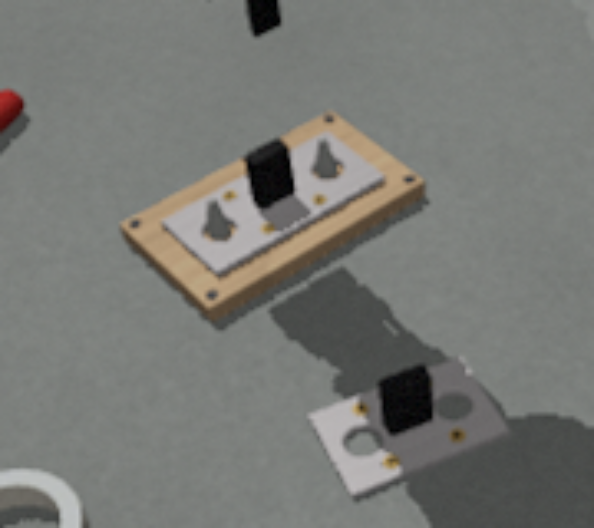

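The final crop shows the plate flat on the board with both dowels through its holes, at about (218,220) and (325,160). The gripper is clear above, and the short template is undisturbed.

```bash
python3 -c "
from rig import close_job
print(close_job())"
```

```text
the job is handed in; nothing more can be done
None
```

The longer template lies flat on the jig board with both dowels through its holes, released and clear of the gripper; the shorter one was not touched, and I handed the job in at about 11 s.

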